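Spice tin into the third gap

TASK

Count the gaps of the spice-tin rack with a fingertip on its top rail, starting at the end with the tall post: touch the rail over the first gap, then the second, then the third, and no farther. Then push the loose tin standing in front of the rack along the counter into that third gap, fully home against the back plate, and draw back from it. Only touch and push: never lift or tip the tin, and leave the other tins and everything else on the counter where they are.

Things in the scene. Friction and masses are not known exactly. Their poses are not given: they have to be found in the camera images.
- rack: fixed spice-tin rack, open in front and without floor: tins slide on the counter (z = 0). Origin at its footprint's centre, on the counter; x points from open front (robot side) to back plate, y along the row. Seven dividers 4 mm thick, 60 mm high, at y = -180, -120 .. +180 mm; six gaps 56 mm clear (54 at the mouth, round noses), centred at y = +150, +90, +30, -30, -90, -150 mm.
- rack_rail (a point): middle of the top face of the rack's level rail, which crosses the mouths of all six gaps as one straight bar 14 mm wide: in the rack frame x = -47 to -33 mm, underside 60 mm and top 70 mm above the counter. A tin that is home stands 12 mm proud of the rail's front.
- rack_back (a point): middle of the inner face of the rack's rigid back plate, at rack x = +45 mm; the plate is 50 mm high
- post: the tall post from which the gaps are counted: fixed steel rod 10 mm thick with a ball on top, 155 mm tall, on a round foot 54 mm across. It stands at one end of the rack or at the other (rack frame x = +25 mm, y = +215 or -215 mm). Origin at centre of its underside.
- pot: a fixed squat steel pot 54 mm across, 44 mm tall, at the other end of the rack. Origin at centre of underside.
- tin: the loose spice tin to be pushed in, standing on the counter in front of the rack: a closed box 104 mm long (its x), 46 mm wide (its y), 42 mm tall, with a knob 16 mm across on the lid (top at 52 mm); 0.2 to 0.4 kg, slides easily. Origin at centre of underside; its x axis points roughly along the rack's x, within 0.2 rad. When home its origin is at rack x = -7 mm.
- tin_b: same kind of tin, loose, already home in the gap at rack y = +90 mm; leave alone
- tin_c: same kind of tin, loose, already home in the gap at rack y = -150 mm; leave alone
- rail1: the 60 mm length of the rack's rail over the gap at rack y = +150 mm; origin at its centre, 65 mm above the counter (top face at 70 mm, 14 mm wide). The six lengths join into one smooth bar.
- rail2: the 60 mm length of the rack's rail over the gap at rack y = +90 mm; origin at its centre, 65 mm above the counter (top face at 70 mm, 14 mm wide). The six lengths join into one smooth bar.
- rail3: the 60 mm length of the rack's rail over the gap at rack y = +30 mm; origin at its centre, 65 mm above the counter (top face at 70 mm, 14 mm wide). The six lengths join into one smooth bar.
- rail4: the 60 mm length of the rack's rail over the gap at rack y = -30 mm; origin at its centre, 65 mm above the counter (top face at 70 mm, 14 mm wide). The six lengths join into one smooth bar.
- rail5: the 60 mm length of the rack's rail over the gap at rack y = -90 mm; origin at its centre, 65 mm above the counter (top face at 70 mm, 14 mm wide). The six lengths join into one smooth bar.
- rail6: the 60 mm length of the rack's rail over the gap at rack y = -150 mm; origin at its centre, 65 mm above the counter (top face at 70 mm, 14 mm wide). The six lengths join into one smooth bar.
- squeeze_bottle: white squeeze bottle, 54 mm across, 170 mm tall, origin at centre of underside; loose bystander, leave alone
- shaker: steel shaker, 40 mm across, 74 mm tall, origin at centre of underside; loose bystander, leave alone
- cup: white plastic cup, 72 mm across, 80 mm tall, origin at centre of underside; loose bystander, leave alone
- napkin_box: block of paper napkins 100 x 120 x 50 mm, origin at centre of underside; loose bystander, leave alone
- spatula: spatula lying flat, along its x axis; loose bystander, leave alone
- bowl: white bowl, 110 mm across, 45 mm high, origin at centre of underside; loose bystander, leave alone
There are look-alikes about, which are no part of the job. Leave any red look-alike of the tin alone.

How it is judged:
On the way, in this order (a step that is already met when the one before it is completed fails the run):
1. a finger touches the rail over the first gap from the post end (((y of post in the frame of rack above 0 m and contact force between the fingers and rail1 above 0.5 N) or (y of post in the frame of rack below 0 m and contact force between the fingers and rail6 above 0.5 N))), for 0.1 s.
2. a finger touches the rail over the second gap (((y of post in the frame of rack above 0 m and contact force between the fingers and rail2 above 0.5 N) or (y of post in the frame of rack below 0 m and contact force between the fingers and rail5 above 0.5 N))), for 0.1 s.
3. a finger touches the rail over the third gap (((y of post in the frame of rack above 0 m and contact force between the fingers and rail3 above 0.5 N) or (y of post in the frame of rack below 0 m and contact force between the fingers and rail4 above 0.5 N))), for 0.1 s.
4. the tin is home in the third gap (x of tin in the frame of rack between -0.015 and 0 m and ((y of post in the frame of rack above 0 m and y of tin in the frame of rack between 0.021 and 0.039 m) or (y of post in the frame of rack below 0 m and y of tin in the frame of rack between -0.039 and -0.021 m)) and angle between the x axis of tin and the x axis of rack, either way round below 0.15 rad and height (world z) of tin below 0.004 m and angle between tin's own z axis and vertical below 0.06 rad), for 0.2 s.
At the end, for the whole second after the job is handed in: the tin stands flat at rest in the third gap counted from the tall post, its far end within 8 mm of the back plate, within 9 mm of the gap's centre line and 0.15 rad of its direction (all of step 4 and linear speed of tin below 0.01 m/s); the robot touches nothing.
It fails at once if the rail is touched over the fourth, fifth or sixth gap ((y of post in the frame of rack above 0 m and (contact force between the fingers and rail4 above 1 N or contact force between the fingers and rail5 above 1 N or contact force between the fingers and rail6 above 1 N)) or (y of post in the frame of rack below 0 m and (contact force between the fingers and rail3 above 1 N or contact force between the fingers and rail2 above 1 N or contact force between the fingers and rail1 above 1 N))).
It fails at once if the tin is lifted more than 10 mm or tipped more than 0.25 rad (height (world z) of tin above 0.01 m or angle between tin's own z axis and vertical above 0.25 rad).
It fails at once if another tin is moved more than 20 mm (distance of any of tin_b, tin_c from where it was at the start of the episode above 0.02 m).
It fails at once if a bystander is moved more than 25 mm (distance of any of squeeze_bottle, shaker, cup, napkin_box, spatula, bowl from where it was at the start of the episode above 0.025 m).
It also fails if it takes over 72 s, if anything falls off the work surface, if the arm or the gripper's body presses on something with over 40 N, if the wrist force passes 120 N, or if a joint passes its speed limit or range.

ROBOT

A 6-joint arm with a two-finger parallel gripper is mounted at the origin on the work surface. World frame = base frame: x ahead of the robot, y to its left, z up, the work surface at z = 0. Lengths are in m, angles in rad, forces in N, time in s.
With the tool pointing down it reaches from about 0.25 to 0.725 m from the base axis. Payload 4 kg.
Tool frame: the origin (TCP) lies midway between the tips of the shut fingers; the grasp point (between the pads) lies 19 mm behind it; z points along the fingers, y is the line along which they close (so a half turn about z gives the same grasp; the last joint's range is limited). The gripper opens to 85 mm and grips with 20 to 120 N. Pads are 22 mm wide; open, the fingers measure 114 mm over their backs; the gripper's body (76 mm by 85 mm) begins 54 mm behind the grasp point. The pads swing forward as they close: fully open they stand 13 mm farther back than shut.
Start: joints at [1.239, 0.241, 0.005, 1.335, 0, 1.571], TCP at [0.163, 0.473, 0.231] pointing down, gripper open.
Joint ranges: [-2.72, 2.72], [-1.05, 1.87], [-1.09, 1.28], [-1.99, 2.15], [-1.42, 1.44], [-3.14, 3.14]. Speed limits (rad/s): [2.79, 2.79, 3.14, 3.14, 3.14, 3.14].

INTERFACE

Orientations are given as a unit quaternion [x, y, z, w].
In Python, from workcell import bot gives the robot as it stands.
- The arm moves only by the tool play_rows, never from a script. Its argument "moves" is a list of rows, each a list of 3 entries, a list of its own where there are three numbers: the opening, from -1 (shut) to 1 (fully open), then the shift along the tool's x, y, z in cm, then the turn, a rotation vector about the tool's x, y, z in rad. A call has 1 to 12 rows; each row shifts and turns the commanded pose from where the row before left it, along the tool's axes as they then stand; what a row does not reach is not made up. A row lasts 1/12 s, in which the tool goes at most 41.7 mm and 7.16 degrees, less where a joint would pass 70% of its speed; a pose out of reach is approached as far as the arm can. A call is refused whole if a number of a shift passes 4.17 or a number of a turn 0.125, either way. A call with a gripper value outside its range is refused whole. The fingers move at their own pace and stop on an object; the grip force is fixed at half the most. Time passes only in rows, so rows that do not move let the fingers close. It gives the time, the measured TCP pose, the force and the opening at its end, in the units of the state.
- bot.get_obs(): the state, without advancing time (a new reading comes with each control period).
- bot.camera(name): name is "scene" or "top" or "wrist"; returns (picture, depth): 480x640x3 uint8, red, green, blue; 480x640 float32, m along the optical axis (not along the pixel's ray), 0 where there is no reading.
- bot.camera_info(name): a dict with "K" (3x3 intrinsics, pixels), "world_from_camera" (4x4, takes a point from camera to world coordinates); the wrist camera has in their place "T_tool_cam" (4x4, takes a point from camera to tool coordinates, whose origin is the TCP and whose axes are the flange's). Camera axes: x right, y up, looking along -z (the intrinsics and any distortion apply to the point x, -y, -z); pixel columns grow to the right and rows downward; lengths in m; the calibration is good to about 2 mm. A picture is of the moment at which its call begins: read the wrist's pose just before it. camera_info takes no time and is no camera call.
- bot.job_done(): hands the job in, once; it reports no verdict.
The state is a dict: "clock": time; "joint_pos": joint angles; "joint_vel": joint speeds; "tau": joint torques, N m; "eef_pos": TCP position; "tool_rot": TCP orientation; "ft_force": force on the tool from outside, world axes, zero at the start; "ft_torque": the same for the moment, N m; "grip_width": finger opening in m.
Only numpy, scipy, OpenCV 4.12 (cv2) and the standard library are available. Lean on these libraries where they do the work, as an engineer would, in place of code of your own. Each camera call takes 0.05 s, during which the arm holds its last target. There are 200 camera calls.

## Working session

There is one attempt and no reset: what is moved stays moved. The work goes in short steps, Python scripts to look and compute and a tool call to move; the robot and the scene stay as the last step left them, time stands still between calls to the robot, and variables do not carry over. Pictures are saved under pics/ and viewed, on a budget of 10 in all, crops included, one or two more only if the job needs it, and the job is handed in when it is done.

Besides the shell and the picture viewer there is one more tool, called after ">>>" as name(argument=value, ...), one argument or row to a line, values as JSON. play_rows: Moves the arm, as the interface text tells. Its arguments: {"type":"object","properties":{"moves":{"type":"array"}},"required":["moves"]}

```bash
mkdir -p pics; cat > h.py <<'E'
import numpy as np, cv2
from workcell import bot
def shot(name,fn):
    p,d=bot.camera(name); cv2.imwrite(f'pics/{fn}.png',p[:,:,::-1]); np.save(f'pics/{fn}.npy',d); return p,d
def world(name,d,u,v):
    i=bot.camera_info(name);K=np.array(i['K']);T=np.array(i['world_from_camera'])
    u=np.atleast_1d(u);v=np.atleast_1d(v);z=d[v,u]
    P=np.stack([(u-K[0,2])/K[0,0]*z,-(v-K[1,2])/K[1,1]*z,-z,np.ones_like(z)])
    return (T@P)[:3].T
E
python3 - <<'E'
from h import *
shot('top','top1'); shot('scene','sc1')
o=bot.get_obs();print(o['clock'],o['eef_pos'],o['tool_rot'],o['ft_force'],o['grip_width'])
print(bot.camera_info('top'))
E
```

```text
0.1 [0.16269579 0.47219785 0.2305106 ] [ 1.65133788e-01  9.86270734e-01 -9.20693185e-04 -1.52255507e-04] [-0.33305149 -0.28430934 -0.12328144] 0.08541545869182898
{'K': array([[613.39320183,   0.        , 319.0058806 ],
       [  0.        , 613.39320183, 227.86428062],
       [  0.        ,   0.        ,   1.        ]]), 'world_from_camera': array([[-0.01285574,  0.98935053, -0.14498364,  0.3225148 ],
       [-0.99984658, -0.01444419, -0.00990872, -0.03640636],
       [-0.01189737,  0.14483402,  0.98938443,  1.64553309],
       [ 0.        ,  0.        ,  0.        ,  1.        ]])}
```

View pics/top1.png

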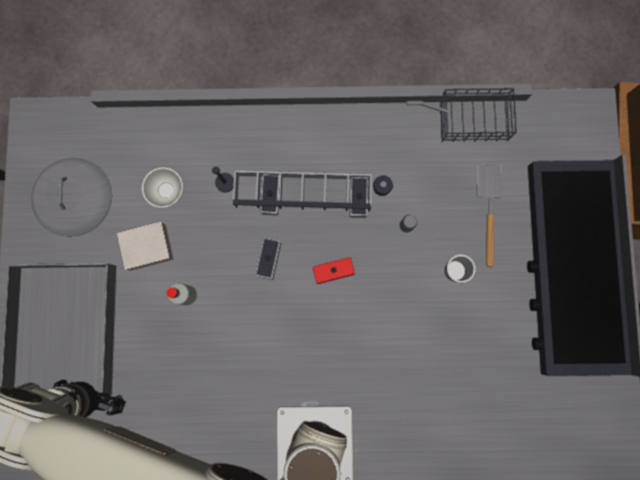

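View pics/sc1.png

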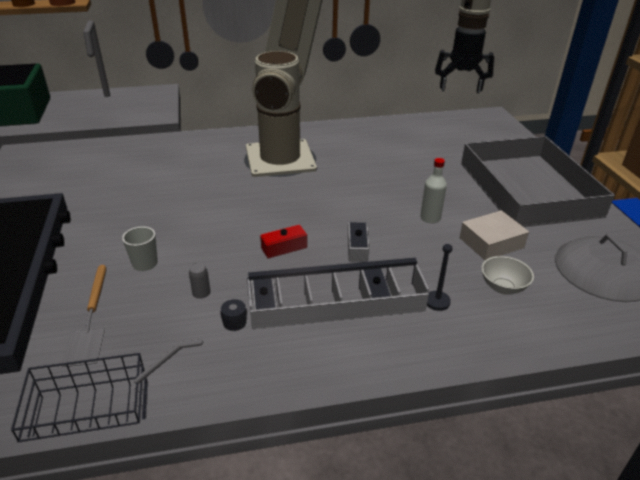

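The top view shows the tall post at (217,172), with its foot at (225,183), at the rack's left end. The squat pot is at the right end (383,185). There are two tin candidates in front of the rack: the dark one at (268,258), roughly along the rack's x, and a red one at (334,270). The dark one fits the description and the red one is the look-alike. I'll confirm this in an enlarged crop.

```bash
python3 - <<'E'
from h import *
p=cv2.imread('pics/top1.png')[160:290,205:405]
cv2.imwrite('pics/crop1.png',cv2.resize(p,None,fx=4,fy=4,interpolation=cv2.INTER_CUBIC))
d=np.load('pics/top1.npy')
for r in [(268,258),(270,192),(360,195),(334,270),(217,171),(383,184),(300,240),(300,206)]: print(r,world('top',d,*r)[0].round(4))
# point cloud region clusters
vv,uu=np.mgrid[160:290,205:405];W=world('top',d,uu.ravel(),vv.ravel()).reshape(130,200,3)
t=W[...,2]; m=(t>.036)&(t<.048)&(vv>235)&(uu<290)
pts=W[m];print('tin top',len(pts),pts.mean(0),cv2.minAreaRect((pts[:,:2]*1000).astype(np.float32)))
m=(t>.063)&(t<.077)&(uu>228)&(uu<378)&(vv<225)&(vv>190)
pts=W[m];print('rail',len(pts),pts.mean(0),cv2.minAreaRect((pts[:,:2]*1000).astype(np.float32)))
m=(t>.03)&(t<.056)&(uu>373)&(uu<395)&(vv<200); pts=W[m]; print('pot',len(pts),pts.mean(0))
E
```

```text
(268, 258) [0.4783 0.1135 0.0538]
(270, 192) [0.6545 0.1084 0.0498]
(360, 195) [ 0.6411 -0.1296  0.0579]
(334, 270) [ 0.4451 -0.058   0.0485]
(217, 171) [0.6888 0.2317 0.1517]
(383, 184) [ 6.825e-01 -1.966e-01 -2.000e-04]
(300, 240) [0.5308 0.0317 0.0037]
(300, 206) [0.6136 0.0287 0.06  ]
tin top 587 [0.48103633 0.11492987 0.04213845] ((481.2628173828125, 115.20655822753906), (46.27605438232422, 104.20051574707031), 77.76718139648438)
rail 765 [0.61968594 0.02193372 0.06887736] ((632.471923828125, 24.58331298828125), (359.95977783203125, 43.91936492919922), 87.83338165283203)
pot 271 [ 0.67257606 -0.19257538  0.04107643]
```

View pics/crop1.png

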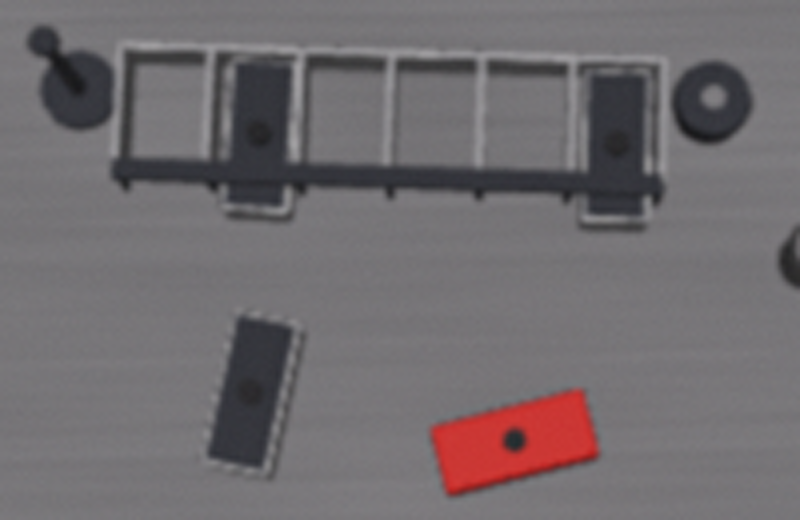

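```bash
cat >> h.py <<'E'
def ray(name,u,v,h):
    i=bot.camera_info(name);K=np.array(i['K']);T=np.array(i['world_from_camera'])
    d=T[:3,:3]@np.array([(u-K[0,2])/K[0,0],-(v-K[1,2])/K[1,1],-1]);o=T[:3,3]
    return o+d*(h-o[2])/d[2]
E
python3 - <<'E'
from h import *
f=lambda cx,cy,h:ray('top',205+(cx+.5)/4-.5,160+(cy+.5)/4-.5,h)
L=f(113,169,.07);R=f(664,186,.07);c=(L+R)/2;print('rail',L,R,c,np.linalg.norm(L-R))
ya=(L-R)/np.linalg.norm(L-R);yaw=np.arctan2(-ya[0],ya[1]);print('yaw',yaw)
d=np.load('pics/top1.npy');vv,uu=np.mgrid[160:290,205:405];W=world('top',d,uu.ravel(),vv.ravel())
# dark-pixel rail top from cloud in rack-aligned frame
X=np.array([ya[1],-ya[0]]);Y=ya[:2]
q=np.c_[(W[:,:2]-c[:2])@X,(W[:,:2]-c[:2])@Y,W[:,2]]
for lo in np.arange(-.18,.18,.06):
    m=(q[:,2]>.0655)&(q[:,2]<.08)&(abs(q[:,0])<.02)&(q[:,1]>lo)&(q[:,1]<lo+.06);print(round(lo,2),m.sum(),q[m].mean(0).round(4),q[m].min(0).round(4),q[m].max(0).round(4))
m=(q[:,2]>.03)&(q[:,2]<.05)&(abs(q[:,1])<.2)&(q[:,0]>.07)&(q[:,0]<.1);print('back',q[m].mean(0),q[m].min(0),q[m].max(0))
m=(q[:,2]>.038)&(q[:,2]<.07)&(abs(q[:,1])>.19)&(abs(q[:,1])<.25);print('pot',q[m].mean(0))
rc=c[:2]+.04*X;print('rack',rc)
for n,xy in dict(pot=f(712,100,.044),post=f(78,92,.003),ball=f(43,40,.15),tin=[.4813,.1152,0]).items():
    r=np.array(xy[:2])-rc;print(n,r@X,r@Y)
for y in (.15,.09,.03):print(y,c[:2]+y*Y)
E
```

```text
rail [0.62540952 0.20386521 0.07      ] [ 0.6087012  -0.15593016  0.07      ] [0.61705536 0.02396753 0.07      ] 0.36018311864941865
yaw -0.04640507538591819
-0.18 108 [ 0.0022 -0.1489  0.0697] [-0.0053 -0.1788  0.0656] [ 0.0103 -0.1209  0.0771]
-0.12 111 [ 0.002  -0.0911  0.0697] [-0.0054 -0.1187  0.0656] [ 0.0097 -0.0609  0.0755]
-0.06 112 [ 0.0025 -0.0295  0.0697] [-0.0053 -0.0586  0.0656] [ 0.0098 -0.0005  0.0789]
0.0 107 [0.0021 0.031  0.0701] [-0.0055  0.0016  0.0655] [0.0102 0.0593 0.0799]
0.06 109 [0.002  0.0908 0.0701] [-0.0054  0.0613  0.066 ] [0.013  0.1199 0.078 ]
0.12 92 [0.0019 0.1496 0.0702] [-0.0054  0.1219  0.0656] [0.0093 0.1796 0.0786]
back [ 0.08381648 -0.01742989  0.04168293] [ 0.07001531 -0.19990364  0.03004069] [0.09306483 0.17866264 0.0499804 ]
pot [ 0.06680824 -0.18546085  0.04382047]
rack [0.6570123  0.02211199]
pot 0.023969138743821124 -0.21251121793411298
post 0.02524024067059041 0.21780488967232278
ball 0.02586072547916596 0.21549798757168256
tin -0.17984134627943563 0.0848367841232241
0.15 [0.62401362 0.17380605]
0.09 [0.62123032 0.11387064]
0.03 [0.61844701 0.05393523]
```

The crop confirms the dark tin as the loose one and the red tin as the look-alike. The post is at rack y ≈ +216, so gaps count from +y and the third gap is at y = +30. The measured rack is centred at (0.659, 0.022) with yaw −0.046. The tin is at rack (−0.18, 0.085) with relative yaw −0.17.

First I'll align the tool with the rack (tool x = −rack x, tool y = +rack y) and shut the fingers.

>>> play_rows(
  moves=[
    [-1, [0, 0, 0], [0, 0, -0.095]],
    [-1, [0, 0, 0], [0, 0, -0.095]],
    [-1, [0, 0, 0], [0, 0, -0.095]],
    [-1, [-2, -1.15, 0], [0, 0, 0]],
    [-1, [-2, -1.15, 0], [0, 0, 0]],
    [-1, [-2, -1.15, 0], [0, 0, 0]],
    [-1, [-2, -1.15, 0], [0, 0, 0]],
    [-1, [-2, -1.15, 0], [0, 0, 0]],
    [-1, [-2, -1.15, 0], [0, 0, 0]],
    [-1, [-2, -1.15, 0], [0, 0, 0]],
    [-1, [-2, -1.15, 0], [0, 0, 0]],
    [-1, [-2, -1.15, 0], [0, 0, 0]],
  ],
)

```text
clock: 1.1
eef_pos: [0.3385, 0.3599, 0.2308]
tool_rot: [0.023, 1.0, -0.0, -0.0]
ft_force: [0.9, 0.9, 0.4]
grip_width: -0.0002
```

>>> play_rows(
  moves=[
    [-1, [-2, -1.15, 0], [0, 0, 0]],
    [-1, [-2, -1.15, 0], [0, 0, 0]],
    [-1, [-2, -1.15, 0], [0, 0, 0]],
    [-1, [-2, -1.15, 0], [0, 0, 0]],
    [-1, [-2, -1.15, 0], [0, 0, 0]],
    [-1, [-2, -1.15, 0], [0, 0, 0]],
    [-1, [-2, -1.15, 0], [0, 0, 0]],
    [-1, [-2, -1.15, 0], [0, 0, 0]],
    [-1, [-2, -1.15, 0], [0, 0, 0]],
    [-1, [-2, -1.15, 0], [0, 0, 0]],
    [-1, [-2, -1.15, 0], [0, 0, 0]],
    [-1, [-2, -1.15, 0], [0, 0, 0]],
  ],
)

```text
clock: 2.1
eef_pos: [0.5717, 0.211, 0.2306]
tool_rot: [0.023, 1.0, -0.0, -0.001]
ft_force: [0.5, -0.2, 0.1]
grip_width: 0.0001
```

```bash
cat >> h.py <<'E'
def rk(p,yaw=-.0464,c=(.659,.022)):
    d=np.array(p[:2])-c;s,k=np.sin(yaw),np.cos(yaw);return np.array([d[0]*k+d[1]*s,-d[0]*s+d[1]*k])
def st():
    from scipy.spatial.transform import Rotation as R
    o=bot.get_obs();M=R.from_quat(o['tool_rot']).as_matrix()
    print('t',o['clock'],'rack',rk(o['eef_pos']).round(4),'z',o['eef_pos'][2].round(4),'F',np.round(o['ft_force'],2),'w',o['grip_width'].round(4),'tooly ang',np.arctan2(M[1,1],M[0,1]).round(4),'down',M[:,2].round(3))
E
python3 -c "
from h import *
st()"
```

```text
Traceback (most recent call last):
  File "h.py", line 19, in st
    print('t',o['clock'],'rack',rk(o['eef_pos']).round(4),'z',o['eef_pos'][2].round(4),'F',np.round(o['ft_force'],2),'w',o['grip_width'].round(4),'tooly ang',np.arctan2(M[1,1],M[0,1]).round(4),'down',M[:,2].round(3))
                                                                                                                         ^^^^^^^^^^^^^^^^^^^^^
AttributeError: 'float' object has no attribute 'round'
```

>>> play_rows(
  moves=[
    [-1, [-1.87, -1.15, 0], [0, 0, 0]],
    [-1, [-1.87, -1.15, 0], [0, 0, 0]],
    [-1, [-1.87, -1.15, 0], [0, 0, 0]],
    [-1, [0, 0, 2.4], [0, 0, 0]],
    [-1, [0, 0, 2.4], [0, 0, 0]],
    [-1, [0, 0, 2.4], [0, 0, 0]],
    [-1, [0, 0, 2.4], [0, 0, 0]],
    [-1, [0, 0, 2.4], [0, 0, 0]],
    [-1, [0, 0, 2.2], [0, 0, 0]],
    [-1, [0, 0, 0], [0, 0, 0]],
    [-1, [0, 0, 0], [0, 0, 0]],
  ],
)

```text
clock: 3.02
eef_pos: [0.624, 0.1743, 0.0874]
tool_rot: [0.023, 1.0, -0.001, -0.002]
ft_force: [0.4, -0.7, 0.9]
grip_width: -0.0
```

```bash
sed -i "s/o\['grip_width'\].round(4)/round(o['grip_width'],4)/" h.py
python3 -c "
from h import *
st()"
```

```text
t 3.0167 rack [-0.0421  0.1505] z 0.0874 F [ 0.4  -0.66  0.93] w -0.0 tooly ang 1.524 down [-0.005 -0.001 -1.   ]
```

>>> play_rows(
  moves=[
    [-1, [0, 0, 1.0], [0, 0, 0]],
    [-1, [0, 0, 0.3], [0, 0, 0]],
    [-1, [0, 0, 0.2], [0, 0, 0]],
    [-1, [0, 0, 0.2], [0, 0, 0]],
    [-1, [0, 0, 0.1], [0, 0, 0]],
    [-1, [0, 0, 0], [0, 0, 0]],
    [-1, [0, 0, 0], [0, 0, 0]],
  ],
)

```text
clock: 3.6
eef_pos: [0.6257, 0.1748, 0.0717]
tool_rot: [0.023, 1.0, 0.0, 0.0]
ft_force: [0.5, 0.0, -0.3]
grip_width: -0.0001
```

>>> play_rows(
  moves=[
    [-1, [0, 0, 0.1], [0, 0, 0]],
    [-1, [0, 0, 0.1], [0, 0, 0]],
    [-1, [0, 0, 0.1], [0, 0, 0]],
    [-1, [0, 0, 0], [0, 0, 0]],
  ],
)

```text
clock: 3.93
eef_pos: [0.6259, 0.1749, 0.0701]
tool_rot: [0.023, 1.0, 0.0, 0.001]
ft_force: [-2.3, -0.3, 6.8]
grip_width: -0.0001
```

>>> play_rows(
  moves=[
    [-1, [0, 0, 0], [0, 0, 0]],
    [-1, [0, 0, 0], [0, 0, 0]],
    [-1, [0, 0, -1.5], [0, 0, 0]],
    [-1, [0, -1.5, 0], [0, 0, 0]],
    [-1, [0, -1.5, 0], [0, 0, 0]],
    [-1, [0, -1.5, 0], [0, 0, 0]],
    [-1, [0, -1.5, 0], [0, 0, 0]],
    [-1, [0, 0, 0], [0, 0, 0]],
    [-1, [0, 0, 1.0], [0, 0, 0]],
    [-1, [0, 0, 0.3], [0, 0, 0]],
    [-1, [0, 0, 0.2], [0, 0, 0]],
    [-1, [0, 0, 0], [0, 0, 0]],
  ],
)

```text
clock: 4.93
eef_pos: [0.6227, 0.1137, 0.07]
tool_rot: [0.024, 1.0, -0.001, 0.001]
ft_force: [-3.9, -3.1, 14.4]
grip_width: 0.0002
```

>>> play_rows(
  moves=[
    [-1, [0, 0, 0], [0, 0, 0]],
    [-1, [0, 0, 0], [0, 0, 0]],
  ],
)

```text
clock: 5.1
eef_pos: [0.6227, 0.1137, 0.0701]
tool_rot: [0.024, 1.0, -0.001, 0.001]
ft_force: [-3.9, -4.9, 14.0]
grip_width: -0.0002
```

>>> play_rows(
  moves=[
    [-1, [0, 0, -1.5], [0, 0, 0]],
    [-1, [0, -1.5, 0], [0, 0, 0]],
    [-1, [0, -1.5, 0], [0, 0, 0]],
    [-1, [0, -1.5, 0], [0, 0, 0]],
    [-1, [0, -1.5, 0], [0, 0, 0]],
    [-1, [0, 0, 0], [0, 0, 0]],
    [-1, [0, 0, 1.0], [0, 0, 0]],
    [-1, [0, 0, 0.3], [0, 0, 0]],
    [-1, [0, 0, 0.2], [0, 0, 0]],
    [-1, [0, 0, 0], [0, 0, 0]],
    [-1, [0, 0, 0], [0, 0, 0]],
    [-1, [0, 0, 0], [0, 0, 0]],
  ],
)

```text
clock: 6.1
eef_pos: [0.6199, 0.0539, 0.0701]
tool_rot: [0.024, 1.0, -0.001, 0.001]
ft_force: [-4.9, -4.6, 14.3]
grip_width: -0.0003
```

```bash
python3 -c "
from h import *
st()"
```

```text
t 6.1 rack [-0.0405  0.03  ] z 0.0701 F [-4.87 -4.62 14.34] w -0.0003 tooly ang 1.5237 down [ 0.001 -0.003 -1.   ]
```

>>> play_rows(
  moves=[
    [-1, [0, 0, -2.5], [0, 0, 0]],
    [-1, [0, 0, -2.5], [0, 0, 0]],
    [-1, [0, 0, -2.5], [0, 0, 0]],
    [-1, [0, 0, -1.5], [0, 0, 0]],
    [-1, [2.4, 2.0, 0], [0, 0, 0]],
    [-1, [2.4, 2.0, 0], [0, 0, 0]],
    [-1, [2.4, 2.0, 0], [0, 0, 0]],
    [-1, [2.4, 2.0, 0], [0, 0, 0]],
    [-1, [2.4, 2.0, 0], [0, 0, 0]],
    [-1, [2.2, 2.0, 0], [0, 0, 0]],
    [0.18, [0, 0, 0], [0, 0, 0]],
    [0.18, [0, 0, 0], [0, 0, 0]],
  ],
)

```text
clock: 7.1
eef_pos: [0.4823, 0.1827, 0.1576]
tool_rot: [0.022, 1.0, -0.0, -0.0]
ft_force: [0.5, -0.2, 0.1]
grip_width: 0.0234
```

```bash
python3 -c "
from h import *
st();print(bot.get_obs()['joint_pos'])"
```

```text
t 7.1 rack [-0.1839  0.1523] z 0.1576 F [ 0.47 -0.16  0.12] w 0.0234 tooly ang 1.5278 down [-0.001 -0.    -1.   ]
[ 3.62111977e-01  3.16177231e-01 -8.91878867e-02  1.16652279e+00
 -4.46548728e-05  4.05135884e-01]
```

>>> play_rows(
  moves=[
    [0.18, [0, 0, 0], [0, 0, -0.121]],
    [0.18, [0, 0, 0], [0, 0, -0.121]],
    [0.18, [0, 0, 0], [0, 0, -0.121]],
    [0.18, [0, 0, 0], [0, 0, -0.121]],
    [0.18, [0, 0, 0], [0, 0, -0.121]],
    [0.18, [0, 0, 0], [0, 0, -0.121]],
    [0.18, [0, 0, 0], [0, 0, -0.121]],
    [0.18, [0, 0, 0], [0, 0, -0.121]],
    [0.18, [0, 0, 0], [0, 0, -0.121]],
    [0.18, [0, 0, 0], [0, 0, -0.121]],
    [0.18, [0, 0, 0], [0, 0, -0.121]],
    [0.18, [0, 0, 0], [0, 0, -0.121]],
  ],
)

```text
clock: 8.1
eef_pos: [0.4846, 0.1807, 0.1576]
tool_rot: [-0.648, 0.762, -0.0, -0.0]
ft_force: [0.1, -0.7, -0.0]
grip_width: 0.0501
```

>>> play_rows(
  moves=[
    [0.18, [0, 0, 0], [0, 0, -0.119]],
    [0.18, [0, 0, 2.4], [0, 0, 0]],
    [0.18, [0, 0, 2.4], [0, 0, 0]],
    [0.18, [0, 0, 2.4], [0, 0, 0]],
    [0.18, [0, 0, 2.4], [0, 0, 0]],
    [0.18, [0, 0, 2.4], [0, 0, 0]],
    [0.18, [0, 0, 2.0], [0, 0, 0]],
    [0.18, [0, 0, 0], [0, 0, 0]],
    [0.18, [0, 0, 0], [0, 0, 0]],
  ],
)

```text
clock: 8.85
eef_pos: [0.4832, 0.1804, 0.017]
tool_rot: [-0.69, 0.724, 0.001, -0.002]
ft_force: [0.1, 0.4, 0.4]
grip_width: 0.0505
```

```bash
python3 -c "
from h import *
st();shot('scene','sc2')"
```

```text
t 8.85 rack [-0.183   0.1501] z 0.017 F [0.07 0.4  0.38] w 0.0505 tooly ang 3.094 down [-0.003 -0.001 -1.   ]
```

View pics/sc2.png

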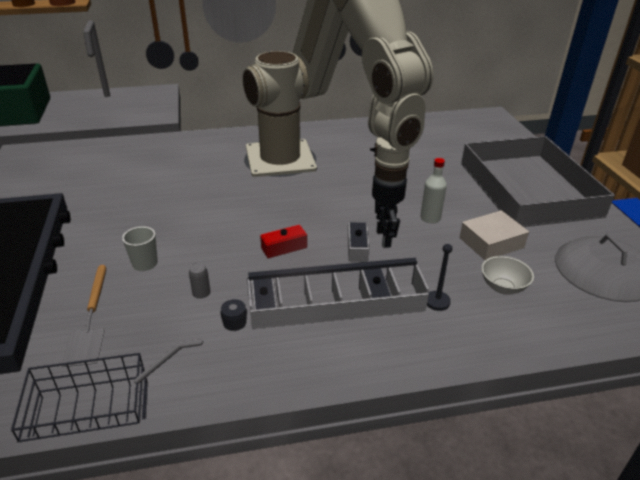

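>>> play_rows(
  moves=[
    [0.18, [0, 0, 0.9], [0, 0, 0]],
    [0.18, [1.0, 0, 0], [0, 0, 0]],
    [0.18, [0.8, 0, 0], [0, 0, 0]],
    [0.18, [0.6, 0, 0], [0, 0, 0]],
    [0.18, [0.6, 0, 0], [0, 0, 0]],
    [0.18, [0.6, 0, 0], [0, 0, 0]],
    [0.18, [0.6, 0, 0], [0, 0, 0]],
    [0.18, [0.6, 0, 0], [0, 0, 0]],
    [0.18, [0.6, 0, 0], [0, 0, 0]],
    [0.18, [0.6, 0, 0], [0, 0, 0]],
    [0.18, [0.6, 0, 0], [0, 0, 0]],
    [0.18, [0.6, 0, 0], [0, 0, 0]],
  ],
)

```text
clock: 9.9
eef_pos: [0.481, 0.1093, 0.0097]
tool_rot: [-0.691, 0.723, -0.0, 0.001]
ft_force: [-0.4, 3.5, 1.9]
grip_width: 0.0503
```

>>> play_rows(
  moves=[
    [0.18, [0.5, 0, 0], [0, 0, 0]],
    [0.18, [0.4, 0, 0], [0, 0, 0]],
    [0.18, [0.3, 0, 0], [0, 0, 0]],
    [0.18, [0, 0, 0], [0, 0, 0]],
  ],
)

```text
clock: 10.23
eef_pos: [0.4796, 0.0965, 0.0092]
tool_rot: [-0.69, 0.724, -0.0, -0.0]
ft_force: [0.6, 1.6, 0.8]
grip_width: 0.0503
```

```bash
cat >> h.py <<'E'
def tin(fn,box):
    p,d=shot('top',fn);u0,u1,v0,v1=box
    vv,uu=np.mgrid[v0:v1,u0:u1];W=world('top',d,uu.ravel(),vv.ravel())
    dark=p[v0:v1,u0:u1].max(2).ravel()
    P=W[(W[:,2]>.037)&(W[:,2]<.047)];c,s,a=cv2.minAreaRect((P[:,:2]*1000).astype(np.float32))
    print('n',len(P),'rack',rk(np.array(c)/1000).round(4),s,a)
E
python3 -c "
from h import *
st();tin('top2',(255,310,222,300))
cv2.imwrite('pics/c2.png',cv2.resize(cv2.imread('pics/top2.png')[160:310,205:405],None,fx=4,fy=4,interpolation=2))"
```

```text
t 10.2333 rack [-0.1826  0.0661] z 0.0092 F [0.59 1.63 0.79] w 0.0503 tooly ang 3.0942 down [-0.    -0.001 -1.   ]
n 319 rack [-0.1756  0.0171] (106.30585479736328, 35.76557922363281) 8.004724502563477
```

View pics/c2.png

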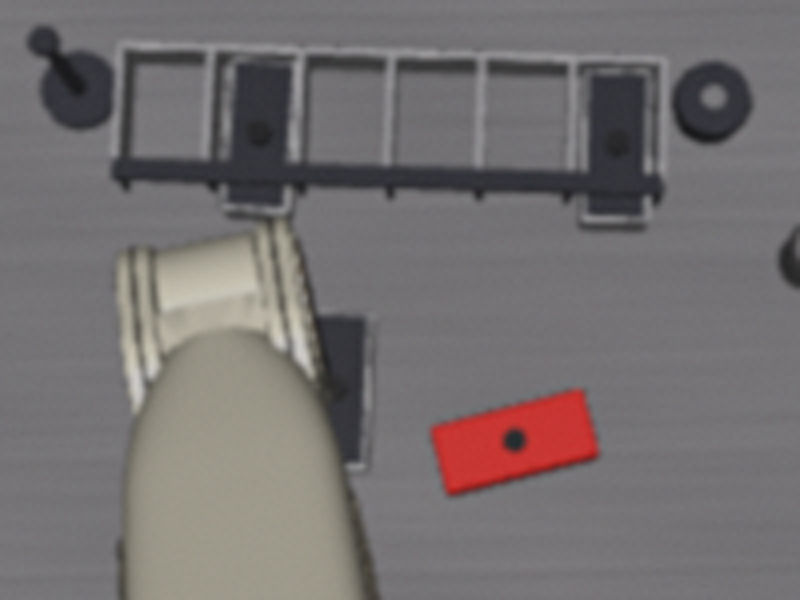

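>>> play_rows(
  moves=[
    [0.18, [-1.0, 0, 0], [0, 0, 0]],
    [0.18, [-2.0, 0, 0], [0, 0, 0]],
    [0.18, [0, 0, -2.5], [0, 0, 0]],
    [0.18, [0, 0, -2.5], [0, 0, 0]],
    [0.18, [0, 0, -2.5], [0, 0, 0]],
    [-0.72, [0, 0, -2.5], [0, 0, 0]],
    [-0.72, [0, 2.0, 0], [0, 0, 0.12]],
    [-0.72, [0, 2.0, 0], [0, 0, 0.12]],
    [-0.72, [0, 2.0, 0], [0, 0, 0.12]],
    [-0.72, [0, 2.0, 0], [0, 0, 0.12]],
    [-0.72, [0, 1.2, 0], [0, 0, 0.12]],
    [-0.72, [0, 0, 0], [0, 0, 0.12]],
  ],
)

```text
clock: 11.28
eef_pos: [0.3903, 0.1516, 0.1086]
tool_rot: [-0.39, 0.921, -0.0, -0.002]
ft_force: [0.3, -0.1, -0.6]
grip_width: 0.012
```

>>> play_rows(
  moves=[
    [-0.72, [0, 0, 0], [0, 0, 0.12]],
    [-0.72, [0, 0, 0], [0, 0, 0.12]],
    [-0.72, [0, 0, 0], [0, 0, 0.12]],
    [-0.72, [0, 0, 0], [0, 0, 0.12]],
    [-0.72, [0, 0, 0], [0, 0, 0.12]],
    [-0.72, [0, 0, 0], [0, 0, 0.12]],
    [-0.72, [0, 0, 0], [0, 0, 0.12]],
    [-0.72, [0, 0, 0], [0, 0, 0]],
    [-0.72, [0, 0, 0], [0, 0, 0]],
  ],
)

```text
clock: 12.03
eef_pos: [0.393, 0.1513, 0.1089]
tool_rot: [0.016, 1.0, -0.001, -0.001]
ft_force: [-0.3, -0.3, 0.1]
grip_width: 0.0118
```

```bash
python3 -c "
from h import *
st();tin('top3',(265,312,222,290))
cv2.imwrite('pics/c3.png',cv2.resize(cv2.imread('pics/top3.png')[160:310,205:405],None,fx=4,fy=4,interpolation=2))"
```

```text
t 12.0333 rack [-0.2717  0.1168] z 0.1089 F [-0.26 -0.27  0.13] w 0.0118 tooly ang 1.5384 down [-0.001 -0.001 -1.   ]
n 536 rack [-0.1777  0.0296] (46.21633529663086, 103.72942352294922) 87.29151916503906
```

View pics/c3.png

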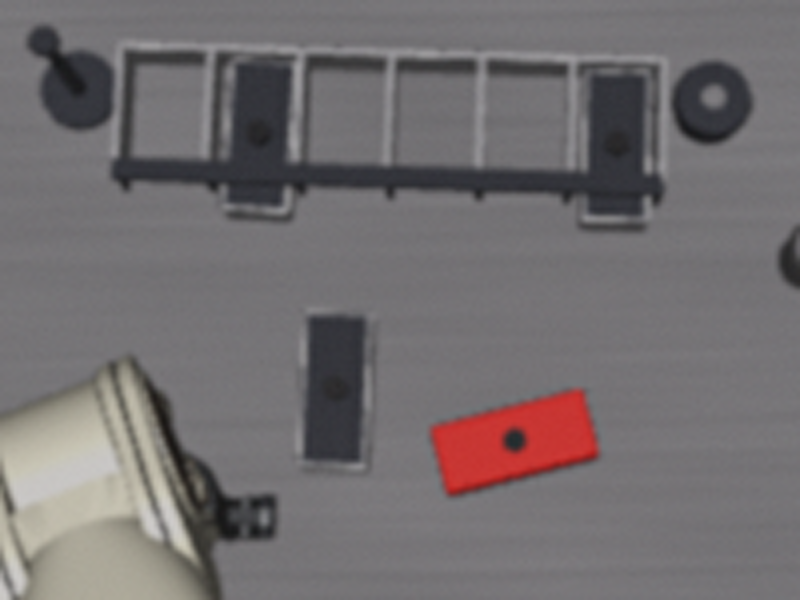

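The tin is now in line with the third gap: rack y = 0.0296, and its yaw is within 0.001 rad of the rack's. Next I'll go in behind it and push.

>>> play_rows(
  moves=[
    [-0.72, [0.3, -2.2, 0], [0, 0, 0.014]],
    [-0.72, [0, -2.2, 0], [0, 0, 0]],
    [-0.72, [0, -2.2, 0], [0, 0, 0]],
    [-0.72, [0, -2.1, 0], [0, 0, 0]],
    [-0.72, [0, 0, 2.4], [0, 0, 0]],
    [-0.72, [0, 0, 2.4], [0, 0, 0]],
    [-0.72, [0, 0, 2.4], [0, 0, 0]],
    [-0.72, [0, 0, 2.4], [0, 0, 0]],
    [-0.72, [0, 0, 0], [0, 0, 0]],
    [-0.72, [0, 0, 0], [0, 0, 0]],
  ],
)

```text
clock: 12.92
eef_pos: [0.385, 0.0643, 0.0126]
tool_rot: [0.024, 1.0, -0.0, -0.002]
ft_force: [-0.2, 0.4, 0.4]
grip_width: 0.0122
```

```bash
python3 -c "
from h import *
st()"
```

```text
t 12.9167 rack [-0.2756  0.0295] z 0.0126 F [-0.23  0.38  0.37] w 0.0122 tooly ang 1.5224 down [-0.004 -0.001 -1.   ]
```

>>> play_rows(
  moves=[
    [-0.72, [-1.2, 0, 0], [0, 0, 0]],
    [-0.72, [-1.0, 0, 0], [0, 0, 0]],
    [-0.72, [-0.6, 0, 0], [0, 0, 0]],
    [-0.72, [-0.6, 0, 0], [0, 0, 0]],
    [-0.72, [-0.6, 0, 0], [0, 0, 0]],
    [-0.72, [-0.6, 0, 0], [0, 0, 0]],
    [-0.72, [-0.8, 0, 0], [0, 0, 0]],
    [-0.72, [-0.8, 0, 0], [0, 0, 0]],
    [-0.72, [-0.8, 0, 0], [0, 0, 0]],
    [-0.72, [-0.8, 0, 0], [0, 0, 0]],
    [-0.72, [-0.8, 0, 0], [0, 0, 0]],
    [-0.72, [-0.5, 0, 0], [0, 0, 0]],
  ],
)

```text
clock: 13.92
eef_pos: [0.479, 0.0599, 0.0133]
tool_rot: [0.025, 1.0, -0.0, 0.001]
ft_force: [-2.7, 0.6, 1.4]
grip_width: 0.0119
```

>>> play_rows(
  moves=[
    [-0.72, [-0.5, 0, 0], [0, 0, 0]],
    [-0.72, [-0.4, 0, 0], [0, 0, 0]],
    [-0.72, [-0.3, 0, 0], [0, 0, 0]],
    [-0.72, [0, 0, 0], [0, 0, 0]],
  ],
)

```text
clock: 14.25
eef_pos: [0.4905, 0.0594, 0.0133]
tool_rot: [0.025, 1.0, -0.0, 0.001]
ft_force: [0.1, -0.4, -1.0]
grip_width: 0.0121
```

```bash
python3 -c "
from h import *
st();shot('top','top4');tin('top4',(273,312,206,262))
cv2.imwrite('pics/c4.png',cv2.resize(cv2.imread('pics/top4.png')[170:290,225:385],None,fx=5,fy=5,interpolation=2))"
```

```text
t 14.25 rack [-0.17    0.0295] z 0.0133 F [ 0.07 -0.36 -0.96] w 0.0121 tooly ang 1.5209 down [ 0.001 -0.    -1.   ]
n 39 rack [-0.054  0.042] (70.19038391113281, 17.177175521850586) 84.61605834960938
```

View pics/c4.png

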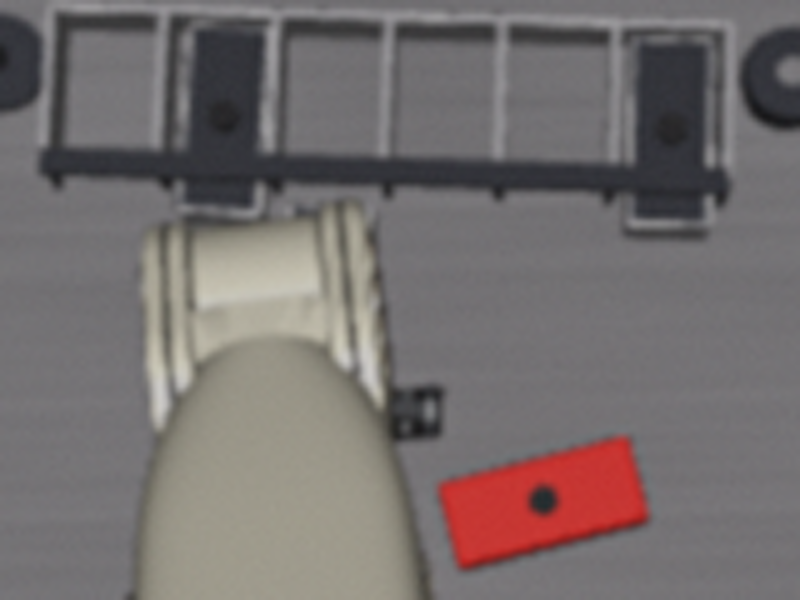

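The wrist hides the tin from above, so I'll measure it numerically from the scene camera's depth.

```bash
cat >> h.py <<'E'
def tsc(fn,x0,x1):
    p,d=shot('scene',fn);vv,uu=np.mgrid[200:300,300:420];uu=uu.ravel();vv=vv.ravel()
    W=world('scene',d,uu,vv);q=np.array([rk(w) for w in W])
    m=(W[:,2]>.036)&(W[:,2]<.047)&(q[:,0]>x0)&(q[:,0]<x1)&(q[:,1]>0)&(q[:,1]<.058)
    for a in np.arange(x0,x1,.015):
        k=m&(q[:,0]>a)&(q[:,0]<a+.015)
        if k.sum()>5: print(round(a+.0075,4),k.sum(),q[k,1].min().round(4),q[k,1].max().round(4),'mid',((q[k,1].min()+q[k,1].max())/2).round(4))
    if m.any(): print('x',q[m,0].min(),q[m,0].max())
E
python3 -c "
from h import *
tsc('sc4',-.2,-.05)"
```

```text
-0.1625 43 0.0108 0.0497 mid 0.0303
-0.1475 73 0.0092 0.054 mid 0.0316
-0.1325 82 0.0096 0.055 mid 0.0323
-0.1175 60 0.0089 0.0546 mid 0.0317
-0.1025 82 0.0091 0.0545 mid 0.0318
-0.0875 86 0.0091 0.0536 mid 0.0313
-0.0725 14 0.0115 0.047 mid 0.0293
-0.0575 23 0.0114 0.054 mid 0.0327
x -0.18089259450112155 -0.05072889681465564
```

It's straight and centred. I'll push on into the gap, slowly.

>>> play_rows(
  moves=[
    [-0.72, [-0.6, 0, 0], [0, 0, 0]],
    [-0.72, [-0.6, 0, 0], [0, 0, 0]],
    [-0.72, [-0.6, 0, 0], [0, 0, 0]],
    [-0.72, [-0.6, 0, 0], [0, 0, 0]],
    [-0.72, [-0.6, 0, 0], [0, 0, 0]],
    [-0.72, [-0.6, 0, 0], [0, 0, 0]],
    [-0.72, [-0.6, 0, 0], [0, 0, 0]],
    [-0.72, [-0.6, 0, 0], [0, 0, 0]],
  ],
)

```text
clock: 15.07
eef_pos: [0.538, 0.0569, 0.0132]
tool_rot: [0.025, 1.0, -0.0, -0.0]
ft_force: [-2.6, 0.8, 0.4]
grip_width: 0.0117
```

>>> play_rows(
  moves=[
    [-0.72, [-0.6, 0, 0], [0, 0, 0]],
    [-0.72, [-0.6, 0, 0], [0, 0, 0]],
    [-0.72, [-0.6, 0, 0], [0, 0, 0]],
    [-0.72, [-0.6, 0, 0], [0, 0, 0]],
    [-0.72, [-0.6, 0, 0], [0, 0, 0]],
    [-0.72, [-0.6, 0, 0], [0, 0, 0]],
    [-0.72, [-0.4, 0, 0], [0, 0, 0]],
    [-0.72, [-0.4, 0, 0], [0, 0, 0]],
    [-0.72, [-0.3, 0, 0], [0, 0, 0]],
    [-0.72, [0, 0, 0], [0, 0, 0]],
  ],
)

```text
clock: 15.9
eef_pos: [0.5853, 0.0546, 0.0134]
tool_rot: [0.025, 1.0, 0.0, 0.001]
ft_force: [0.0, -0.1, -0.1]
grip_width: 0.0118
```

```bash
python3 -c "
from h import *
st();tsc('sc5',-.12,.06)"
```

```text
t 15.9 rack [-0.0751  0.0291] z 0.0134 F [ 0.04 -0.12 -0.12] w 0.0118 tooly ang 1.5208 down [ 0.001 -0.    -1.   ]
-0.0525 38 0.0105 0.0549 mid 0.0327
-0.0375 97 0.0003 0.055 mid 0.0277
-0.0225 75 0.0009 0.0534 mid 0.0272
-0.0075 88 0.0012 0.0539 mid 0.0275
0.0075 118 0.0009 0.0547 mid 0.0278
0.0225 110 0.001 0.0548 mid 0.0279
0.0375 60 0.0016 0.0527 mid 0.0271
x -0.08125202320198416 0.04568091615952618
```

Nearly home. I'll keep going in small steps until it meets the back plate.

>>> play_rows(
  moves=[
    [-0.72, [-0.2, 0, 0], [0, 0, 0]],
    [-0.72, [-0.2, 0, 0], [0, 0, 0]],
    [-0.72, [0, 0, 0], [0, 0, 0]],
    [-0.72, [0, 0, 0], [0, 0, 0]],
  ],
)

```text
clock: 16.28
eef_pos: [0.5883, 0.0545, 0.0135]
tool_rot: [0.025, 1.0, 0.0, 0.0]
ft_force: [-2.2, -0.5, 2.5]
grip_width: 0.0115
```

>>> play_rows(
  moves=[
    [-0.72, [-0.2, 0, 0], [0, 0, 0]],
    [-0.72, [0, 0, 0], [0, 0, 0]],
  ],
)

```text
clock: 16.45
eef_pos: [0.5899, 0.0544, 0.0133]
tool_rot: [0.025, 1.0, -0.0, -0.0]
ft_force: [-4.3, 0.7, 4.1]
grip_width: 0.0119
```

>>> play_rows(
  moves=[
    [-0.72, [-0.2, 0, 0], [0, 0, 0]],
    [-0.72, [0, 0, 0], [0, 0, 0]],
  ],
)

```text
clock: 16.62
eef_pos: [0.5899, 0.0544, 0.0131]
tool_rot: [0.025, 1.0, 0.0, -0.002]
ft_force: [-9.2, 0.4, 7.1]
grip_width: 0.0123
```

>>> play_rows(
  moves=[
    [-0.72, [-0.2, 0, 0], [0, 0, 0]],
    [-0.72, [0, 0, 0], [0, 0, 0]],
  ],
)

```text
clock: 16.78
eef_pos: [0.5898, 0.0543, 0.0129]
tool_rot: [0.025, 1.0, 0.0, -0.004]
ft_force: [-13.1, 0.8, 9.1]
grip_width: 0.0119
```

The tin has stopped and the force is rising, with the tool at rack x = −0.0705 (expected −0.070), so it is home. Now I'll draw back, rise and look.

>>> play_rows(
  moves=[
    [-0.72, [0.5, 0, 0], [0, 0, 0]],
    [-0.72, [1.5, 0, 0], [0, 0, 0]],
    [-0.72, [2.0, 0, 0], [0, 0, 0]],
    [-0.72, [2.0, 0, 0], [0, 0, 0]],
    [-0.72, [2.0, 0, 0], [0, 0, 0]],
    [-0.72, [2.0, 0, -2], [0, 0, 0]],
    [-0.72, [2.0, 0, -2], [0, 0, 0]],
    [-0.72, [2.0, 0, -2], [0, 0, 0]],
    [-0.72, [2.0, 0, -2], [0, 0, 0]],
    [-0.72, [2.0, 0, -2], [0, 0, 0]],
    [-0.72, [0, 0, 0], [0, 0, 0]],
    [-0.72, [0, 0, 0], [0, 0, 0]],
  ],
)

```text
clock: 17.78
eef_pos: [0.4163, 0.0634, 0.1149]
tool_rot: [0.025, 1.0, 0.0, 0.003]
ft_force: [1.4, -0.2, -0.8]
grip_width: 0.0121
```

```bash
python3 -c "
from h import *
st();p,d=shot('top','top6')
for n,b in dict(tin=(275,310,170,225),b=(255,285,170,225),c=(345,372,170,225)).items():
    vv,uu=np.mgrid[b[2]:b[3],b[0]:b[1]];W=world('top',d,uu.ravel(),vv.ravel());q=np.array([rk(w) for w in W])
    y={'tin':.03,'b':.09,'c':-.15}[n];m=(W[:,2]>.036)&(W[:,2]<.047)&(abs(q[:,1]-y)<.025)&(q[:,0]<.042)&(q[:,0]>-.1);Q=q[m];print(n,m.sum(),'xmin',Q[:,0].min(),'y',Q[:,1].min(),Q[:,1].max())
cv2.imwrite('pics/c6.png',cv2.resize(cv2.imread('pics/top6.png')[160:290,205:405],None,fx=4,fy=4,interpolation=2))"
```

```text
t 17.7833 rack [-0.2444  0.0301] z 0.1149 F [ 1.44 -0.19 -0.84] w 0.0121 tooly ang 1.5213 down [ 0.006  0.001 -1.   ]
tin 425 xmin -0.05922351408178296 y 0.005198159279134395 0.05123050779794667
b 409 xmin -0.06118080699094372 y 0.06537015044023123 0.11038127606785371
c 450 xmin -0.06193744574437751 y -0.17368580182186652 -0.12773784900508703
```

View pics/c6.png

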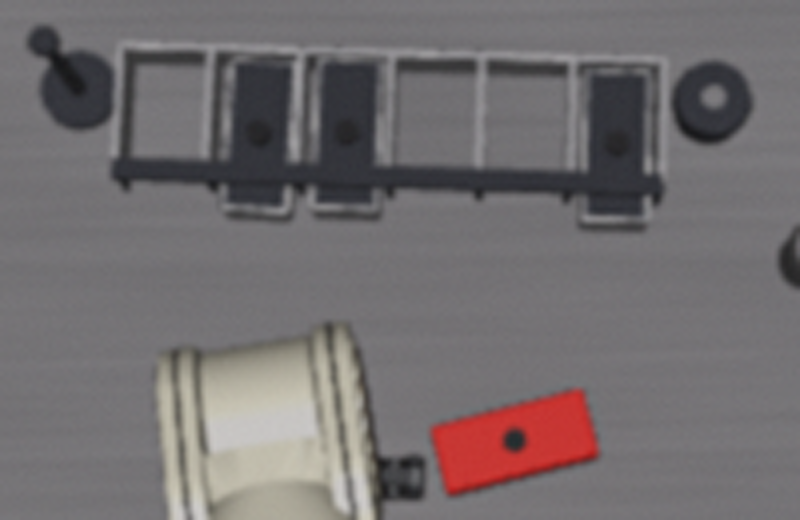

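The picture shows the tin home in the third gap at crop (346,132). It stands proud like the other two tins, which haven't moved, and the arm is clear.

```bash
python3 -c "
from workcell import bot
print(bot.job_done())"
```

```text
the job is handed in; nothing more can be done
None
```

The loose tin is home in the third gap counted from the tall post, and the job is handed in. The arm's clock read about 18 s of the 72 s allowed; no verdict was reported.

- **Counting:** I touched the rail over the first, second and third gaps in that order, pressing with about 7, 14 and 14 N, and no farther.
- **Pushing:** I pushed the tin sideways into line with the third gap. Then I pushed it in until it stopped against the back plate, where the force rose to about 13 N, and drew back.
- **Last checks:**
  - The tin's front end is at rack x ≈ −59 mm, which is the home position.
  - Its centre is at y ≈ +28 mm against the gap's +30 mm.
  - The other two tins and the red look-alike look unmoved, and the arm is clear.
- **Disagreements:**
  - The scene camera put the tin's centre line a few mm off the top camera's (about 31–33 mm against 28–30 mm).
  - The scene camera's reading inside the gap also picked up a divider, so I relied on the top view.

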